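# Condiments on their fitted stands

## Robot

A 7-joint arm with a two-finger parallel gripper is mounted at the origin on a cart in front of the work surface, level with it; the furniture and walls round the work are solid. World frame = base frame: x ahead of the robot, y to its left, z up, the work surface at z = 0. Lengths are in m, angles in rad, forces in N, time in s.
With the tool pointing down it reaches from about 0.425 to 0.925 m from the base axis. Payload 6.8 kg.
Tool frame: the origin (TCP) lies on the centre line of the jaws, within the pads' length; the fingertips stand 19 mm ahead of it and the grasp point (between the pads) is the TCP (tcp_to_tips is the distance from the TCP to the fingertips, in m); x points along the fingers, y is the direction in which the jaws open and shut, and the axes are right-handed (so a half turn about x gives the same grasp; the last joint's range is limited). The gripper opens to 85 mm and grips with 20 to 120 N. Pads are 22 mm wide; open, the fingers measure 114 mm over their backs; the gripper's body (76 mm by 85 mm) begins 54 mm behind the grasp point. The pads swing forward as they close: fully open they stand 13 mm farther back than shut.
Start: joints at [1.09, 0.477, 0.022, 1.555, -0.011, 1.109, -0.083], TCP at [0.246, -0.629, 0.25] pointing down, gripper open.
Joint ranges: [-2.96, 2.96], [-0.34, 2.1], [-1.41, 1.46], [0.24, 2.44], [-1.37, 4.51], [0.17, 1.92], [-2.96, 2.96]. Speed limits (rad/s): [2.39, 2.39, 3.14, 3.14, 3.14, 3.14, 3.14].

## Interface

Orientations are given as a unit quaternion [w, x, y, z].
In Python, from station import get_obs, read_camera, hand_in, spot_in, cut_out, tcp_to_tips gives the robot as it stands.
- The arm moves only by the shell command python3 -m jog 'ROWS' [FORCE]. ROWS is JSON, a list of rows, each an object of numbers: "gripper": the closure, from 0 (fully open) to 1 (shut); "dx", "dy", "dz": the shift along the world's x, y, z in m; "rx", "ry", "rz": the turn, a rotation vector about the world's x, y, z in degrees. In form: [{"gripper": .., "dx": .., "dy": .., "dz": .., "rx": .., "ry": .., "rz": ..}, ...]. A call has 1 to 10 rows; each row is the pose to reach, as a shift and turn from the pose commanded when the call began; what a row does not reach only later rows make up. A row lasts 1/10 s, in which the tool goes at most 50 mm and 8.59 degrees, less where a joint would pass 70% of its speed; a pose out of reach is approached as far as the arm can. A call with a gripper value outside its range is refused whole. The fingers move at their own pace and stop on an object; FORCE is the grip in N (left out, the last holds). Time passes only in rows, so rows that repeat a pose let the fingers close. It gives the time, the measured TCP pose, the force and the opening at its end, in the units of the state.
- get_obs(): the state, without advancing time (a new reading comes with each control period).
- read_camera(name): name is "scene" or "top"; returns a dict with "pixels" (480x640x3 uint8, blue, green, red), "range_z" (480x640 float32, m along the optical axis (not along the pixel's ray), 0 where there is no reading), "camera_matrix" (3x3 intrinsics, pixels), "D" ([k1, k2, p1, p2, k3] as OpenCV has them; the pictures are not rectified), "cam_to_world" (4x4, takes a point from camera to world coordinates). Camera axes: x right, y down, z forward; pixel columns grow to the right and rows downward; lengths in m; the calibration is good to about 2 mm. A picture is of the moment at which its call begins.
- hand_in(): hands the job in, once; it reports no verdict.
Trained networks look in the newest picture that a camera, given by its name, has taken for a name from the list of things; names that differ only in an ending like _2 or _b are one class to them, and where a whole thing is asked for, a point or a joint stands for the part that bears it (a point fixed in the world has none). Each returns a list of dicts, best first, with "conf" (0 to 1); they miss things now and then, are a little off and sometimes report something else, mostly with a low value. They report only what shows in the picture. A call takes as long as a camera call. They do not tell look-alikes from the thing itself.
- spot_in(camera, label): "box" ([centre column, centre row, width, height] in pixels, round what is visible of it).
- cut_out(camera, label): "mask" (480x640 bool, what is visible of it) and "box" ([centre column, centre row, width, height] in pixels, round what is visible of it).
The state is a dict: "t": time; "q": joint angles; "joint_vel": joint speeds; "joint_torque": joint torques, N m; "eef_pos": TCP position; "tool_rot": TCP orientation; "contact_force": force on the tool from outside, world axes, zero at the start; "torque": the same for the moment, N m; "gripper_width": opening from 0.0 (shut) to 1.0 (fully open).
Only numpy, scipy, OpenCV 4.12 (cv2) and the standard library are available. Lean on these libraries where they do the work, as an engineer would, in place of code of your own. Each camera call takes 0.05 s, during which the arm holds its last target. There are 200 camera calls.

## Task

Put each of the four table condiments that stand out in the open in front of you (not those along the back or on the shelf) on the pale wooden stand made for it: the large white cone-lidded pot on the large round stand, the small blue one on the medium round stand, the pepper mill on the small round stand and the carton on the oblong stand. Each must end standing upright, down inside the rim of its stand and well centred, the carton with its long side along the stand's long side. Leave the spice jar and the small tin where they are and do not knock anything over.

Things in the scene. Friction and masses are not known exactly. Their poses are not given: they have to be found in the camera images.
- large_tagine_center (a point): Large white conical spice pot with a black band: 110 mm across its brown saucer rim, 111 mm tall, loose, 0.18 kg. Point on its axis, 55.5 mm over its foot; z up; any yaw. The lid is fixed on: lift the whole pot by the round knob on top, 32 mm across, 88 to 111 mm over the foot (34 mm across from 78 to 88). Below, a cone, 44 mm across at 78 mm over the foot and 98 at 25. Foot 78 mm across.
- small_tagine_center (a point): Small blue conical spice pot: 85 mm across its brown saucer rim, 85 mm tall, loose, 0.14 kg. Point on its axis, 42.5 mm over its foot; z up; any yaw. The lid is fixed on: lift the whole pot by the round knob on top, 24 mm across, 65 to 85 mm over the foot (26 mm across from 61 to 65). Below, a cone, 28 mm across at 61 mm over the foot and 78 at 19. Foot 62 mm across.
- pepper_mill_center (a point): Centre of the pepper mill, turned brown wood, round, 55 mm across its foot and 138 mm tall, standing; loose, about 0.16 kg. The point lies on its upright axis, 69 mm over its foot. z up. Above 50 mm over its foot it is 48 mm across up to 130 mm, fit to be gripped there from above at any yaw.
- carton_center (a point): Centre of the carton, an upright stiff blue and white box 49 mm wide (its x axis) by 88 mm (its y axis) by 158 mm tall (z up; the top 13 mm is a thin flap edge that gives no grip), loose, 0.14 kg. The point lies 79 mm over its foot. Grip it across the 49 mm.
- large_stand_seat (a point): Centre of the cork floor of the large round stand. Low pale wooden stand, fixed to the worktop: flat cork floor 5 mm over the worktop, raised rim 11 mm wide all round, its top 13 mm over the worktop (recess 8 mm deep). Recess 120 mm across, outside 142 mm. z up. For the large white tagine.
- medium_stand_seat (a point): Centre of the cork floor of the medium round stand. Low pale wooden stand, fixed to the worktop: flat cork floor 5 mm over the worktop, raised rim 11 mm wide all round, its top 13 mm over the worktop (recess 8 mm deep). Recess 95 mm across, outside 117 mm. z up. For the small blue tagine.
- small_stand_seat (a point): Centre of the cork floor of the small round stand. Low pale wooden stand, fixed to the worktop: flat cork floor 5 mm over the worktop, raised rim 11 mm wide all round, its top 13 mm over the worktop (recess 8 mm deep). Recess 69 mm across, outside 91 mm. z up. For the pepper mill.
- oblong_stand_seat (a point): Centre of the cork floor of the oblong stand. Low pale wooden stand, fixed to the worktop: flat cork floor 5 mm over the worktop, raised rim 11 mm wide all round, its top 13 mm over the worktop (recess 8 mm deep). Recess 65 mm (its x axis) by 104 mm (its y axis), outside 87 by 126 mm. z up. For the carton, whose 88 mm side lies along the 104 mm (either way round).
- spice_jar: A bystander: small spice jar with a yellow cap, about 45 mm across and 100 mm tall, standing loose among the things; to be left alone. Origin at the centre of its underside.
- tin: A bystander: small closed green food tin, 57 mm across and 72 mm tall, standing loose among the things; to be left alone. Origin at the centre of its underside.
There are look-alikes about, which are no part of the job. Leave any black or turquoise look-alike of the part that bears pepper_mill_center alone.

How it is judged:
At the end, for the whole second after the job is handed in: Each of the four stands flat in the recess of its own stand (foot within 3 mm of the cork floor, tilt under 0.07 rad), its centre within 15 mm (tagines) or 12 mm (mill, carton) of the stand's centre, the carton's long side within 0.22 rad of the stand's long side; all at rest and released (horizontal distance between large_tagine_center and large_stand_seat below 0.015 m and z of large_tagine_center in the frame of large_stand_seat between 0.0525 and 0.0585 m and angle between each of large_tagine_center, small_tagine_center, pepper_mill_center, carton_center's own z axis and vertical below 0.07 rad and linear speed of each of large_tagine, small_tagine, pepper_mill, carton below 0.02 m/s and angular speed of each of large_tagine, small_tagine, pepper_mill, carton below 0.2 rad/s and horizontal distance between small_tagine_center and medium_stand_seat below 0.015 m and z of small_tagine_center in the frame of medium_stand_seat between 0.0395 and 0.0455 m and horizontal distance between pepper_mill_center and small_stand_seat below 0.012 m and z of pepper_mill_center in the frame of small_stand_seat between 0.066 and 0.072 m and horizontal distance between carton_center and oblong_stand_seat below 0.012 m and z of carton_center in the frame of oblong_stand_seat between 0.076 and 0.082 m and angle between the y axis of carton_center and the y axis of oblong_stand_seat, either way round below 0.22 rad); the robot touches nothing.
It fails at once if the spice jar or the tin is moved more than 30 mm (distance of any of spice_jar, tin from where it was at the start of the episode above 0.03 m).
It fails at once if one of the loose things is knocked over (angle between any of large_tagine_center, small_tagine_center, pepper_mill_center, carton_center, spice_jar, tin's own z axis and vertical above 0.8 rad).
It also fails if it takes over 120 s, if anything falls off the work surface, if the arm or the gripper's body presses on something with over 40 N, if the wrist force passes 120 N, or if a joint passes its speed limit or range.

## Working session

There is one attempt and no reset: what is moved stays moved. The work goes in short steps, Python scripts to look and compute and a shell command to move; the robot and the scene stay as the last step left them, time stands still between calls to the robot, and variables do not carry over. Pictures are saved under pics/ and viewed, about 12 in all and at most 16, crops included, and the job is handed in when it is done.

```bash
ls; mkdir -p pics
cat > h.py <<'E'
import numpy as np, cv2
from station import *
def world(c, us, vs, zs):
    p=cv2.undistortPoints(np.array(np.c_[us,vs],float).reshape(-1,1,2),np.array(c["camera_matrix"]),np.array(c["D"])).reshape(-1,2)
    P=np.c_[p*np.c_[zs],zs]; T=np.array(c["cam_to_world"])
    return P@T[:3,:3].T+T[:3,3]
def cloud(c):
    v,u=np.mgrid[:480,:640]; z=c["range_z"].ravel()
    return world(c,u.ravel(),v.ravel(),z).reshape(480,640,3)
E
python3 - <<'E'
from h import *
print(get_obs())
for n in("scene","top"):
    c=read_camera(n); cv2.imwrite(f"pics/{n}0.png",c["pixels"]); np.save(n+"0.npy",c,allow_pickle=True)
    W=cloud(c); print(n,np.array(c["cam_to_world"]).round(3).tolist())
    for l in("large_tagine_center","small_tagine_center","pepper_mill_center","carton_center","spice_jar","tin","large_stand_seat","oblong_stand_seat"):
        for d in cut_out(n,l)[:4]:
            m=d["mask"]&(c["range_z"]>0); w=W[m]
            print(l,round(d["conf"],2),np.round(d["box"]), np.median(w,0).round(3) if len(w) else 0, w[:,2].max().round(3) if len(w) else 0)
E
```

```text
pics
{'t': 0.0, 'q': array([ 1.08988932,  0.47780603,  0.02233343,  1.55648875, -0.01150711,
        1.10929455, -0.08307886]), 'joint_vel': array([-6.46347195e-04, -3.63372610e-04,  3.07442133e-04,  1.20708516e-03,
        1.70710610e-03, -5.31102256e-05, -1.75246040e-04]), 'joint_torque': array([ 1.18971661e-04, -5.96450758e+01,  1.60800118e+00, -2.81193888e+01,
        1.24398016e-02,  9.30284295e-03, -5.68976930e-05]), 'eef_pos': array([ 0.24563822, -0.62809953,  0.24930584]), 'tool_rot': array([-0.13042162, -0.69468694, -0.1316998 ,  0.69502189]), 'contact_force': array([ 0.42393661,  0.72083718, -0.11970403]), 'torque': array([ 0.00367133,  0.0487798 , -0.02893769]), 'gripper_width': 1.0017990634454375}
scene [[-0.857, -0.233, 0.459, -0.028], [-0.515, 0.382, -0.768, 0.805], [0.003, -0.894, -0.447, 0.571], [0.0, 0.0, 0.0, 1.0]]
large_tagine_center 0.88 [340. 253.  41.  45.] [ 0.426 -0.048  0.059] 0.139
small_tagine_center 0.86 [357. 205.  28.  24.] [ 0.545 -0.404  0.036] 0.087
pepper_mill_center 0.8 [190. 284.  29.  62.] [0.62  0.251 0.068] 0.14
pepper_mill_center 0.67 [160. 309
[... 1200 characters left out ...]
 0.064 0.119] 0.141
pepper_mill_center 0.6 [156. 181.  37.  28.] [0.606 0.326 0.1  ] 0.144
pepper_mill_center 0.56 [202. 174.  31.  29.] [0.627 0.227 0.109] 0.14
carton_center 0.71 [231. 266.  54.  30.] [0.423 0.15  0.148] 0.161
spice_jar 0.67 [381. 228.  22.  25.] [ 0.516 -0.169  0.098] 0.108
spice_jar 0.31 [200. 223.  34.  28.] [0.517 0.229 0.067] 0.076
tin 0.86 [199. 222.  33.  27.] [0.517 0.229 0.067] 0.076
large_stand_seat 0.68 [154. 260.  61.  64.] [0.438 0.344 0.005] 0.02
large_stand_seat 0.3 [251. 193.  38.  37.] [0.596 0.125 0.007] 0.019
oblong_stand_seat 0.58 [424. 265.  74.  59.] [ 0.439 -0.272  0.006] 0.021
oblong_stand_seat 0.48 [489. 218.  34.  35.] [ 0.547 -0.414  0.034] 0.094
```

```bash
python3 -c "
import cv2
cv2.imwrite('pics/t1.png',cv2.resize(cv2.imread('pics/top0.png')[120:400,60:600],(800,415),interpolation=3))
cv2.imwrite('pics/s1.png',cv2.resize(cv2.imread('pics/scene0.png')[130:430,110:510],(800,600),interpolation=3))"
```

```text
(no output)
```

View pics/t1.png

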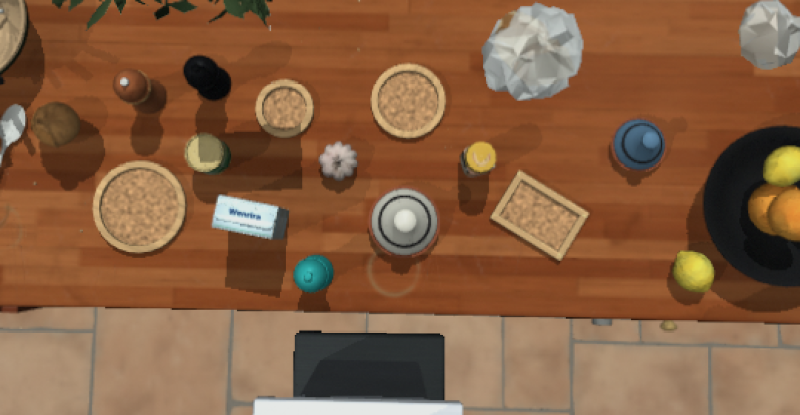

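View pics/s1.png

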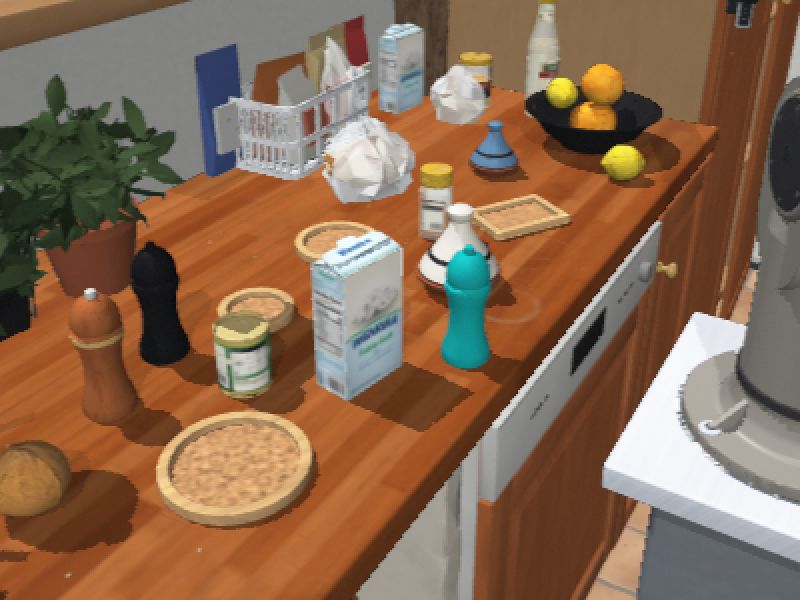

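```bash
cat > fit.py <<'E'
from h import *
from scipy.optimize import least_squares
def pts(cs,xy,R,z0,z1):
    w=[]
    for c in cs:
        W=cloud(c); g=(c["range_z"]>0)&(np.hypot(W[...,0]-xy[0],W[...,1]-xy[1])<R)&(W[...,2]>z0)&(W[...,2]<z1); w.append(W[g])
    return w
def rnd(w,xy,prof):
    f=lambda p:np.hypot(w[:,0]-p[0],w[:,1]-p[1])-prof(w[:,2])
    r=least_squares(f,xy,loss="soft_l1",f_scale=.002); return r.x.round(4),len(w),np.median(abs(f(r.x))).round(4)
def rect(w,xy,yaw,hx,hy):
    def f(p):
        c,s=np.cos(p[2]),np.sin(p[2]); d=w[:,:2]-p[:2]
        a=abs(d@[c,s])-hx; b=abs(d@[-s,c])-hy
        return np.where((a>0)&(b>0),np.hypot(a,b),np.maximum(a,b))
    r=min((least_squares(f,[*xy,y],loss="soft_l1",f_scale=.002) for y in yaw),key=lambda r:r.cost)
    return r.x.round(4),len(w),np.median(abs(f(r.x))).round(4)
LT=lambda z:np.interp(z,[.025,.078,.0781],[.049,.022,.0165])
ST=lambda z:np.interp(z,[.019,.061,.0611],[.039,.014,.0125])
MI=lambda z:.024+0*z
Y=np.arange(-1.5,1.6,.3)
def obj(cs,k):
    xy,R,z0,z1,g={"LT":((.425,-.06),.07,.03,.107,LT),"ST":((.547,-.41),.055,.022,.08,ST),"MI":((.605,.335),.045,.055,.125,MI)}[k]
    return [rnd(w,xy,g) for w in pts(cs,xy,R,z0,z1) if len(w)>20]
E
python3 - <<'E'
from fit import *
C=[np.load(n+"0.npy",allow_pickle=True).item() for n in("scene","top")]
both=lambda *a:(lambda l:l+[np.vstack(l)])(pts(C,*a))
for k,xy,R,r in(("L",(.437,.347),.085,.0655),("M",(.6,-.07),.075,.053),("S",(.595,.125),.06,.040)):
    for w in both(xy,R,.0095,.02): print(k,rnd(w,xy,lambda z:r) if len(w)>20 else len(w), np.median(w[:,2]).round(4))
for w in both((.439,-.27),.085,.0095,.02): print("O",rect(w,(.439,-.27),Y,.038,.0575))
for k in("LT","ST","MI"):
    print(k,obj(C,k))
for w in both((.42,.165),.065,.02,.14): print("C",rect(w,(.415,.165),Y,.0245,.044))
w=pts(C,(.513,.24),.05,.01,.06)[0]; print("tin",rnd(w,(.51,.24),lambda z:.0285))
w=pts(C,(.513,-.16),.05,.01,.06)[0]; print("jar",rnd(w,(.51,-.16),lambda z:.0225))
E
```

```text
L (array([0.4377, 0.3449]), 1077, np.float64(0.0029)) 0.0132
L (array([0.4387, 0.3421]), 712, np.float64(0.0031)) 0.0118
L (array([0.4381, 0.3438]), 1789, np.float64(0.003)) 0.0128
M (array([ 0.6109, -0.0635]), 184, np.float64(0.0029)) 0.013
M (array([ 0.6119, -0.0665]), 571, np.float64(0.0028)) 0.0121
M (array([ 0.6117, -0.0657]), 755, np.float64(0.0031)) 0.0124
S (array([0.595 , 0.1282]), 234, np.float64(0.0027)) 0.0133
S (array([0.5962, 0.1251]), 408, np.float64(0.0028)) 0.0121
S (array([0.5957, 0.126 ]), 642, np.float64(0.003)) 0.0127
O (array([ 0.4393, -0.2689, -0.5326]), 301, np.float64(0.0028))
O (array([ 0.4388, -0.2712,  2.5998]), 619, np.float64(0.0028))
O (array([ 0.4389, -0.2705, -0.5375]), 920, np.float64(0.0029))
LT [(array([ 0.4276, -0.0662]), 545, np.float64(0.0021)), (array([ 0.4246, -0.0645]), 1324, np.float64(0.0025))]
ST [(array([ 0.5528, -0.4214]), 298, np.float64(0.0021)), (array([ 0.5513, -0.4228]), 761, np.float64(0.0015))]
MI [(array([0.6139, 0.3361]), 769, np.float64(0.0019)), (array([0.6136, 0.3402]), 351, np.float64(0.0025))]
C (array([0.4253, 0.1585, 2.9669]), 2236, np.float64(0.0007))
C (array([ 0.4232,  0.1602, -0.1802]), 151, np.float64(0.0004))
C (array([ 0.4253,  0.1587, -0.1749]), 2387, np.float64(0.0007))
tin (array([0.5203, 0.235 ]), 546, np.float64(0.0006))
jar (array([ 0.5207, -0.171 ]), 234, np.float64(0.0015))
```

```bash
python3 -c "from station import tcp_to_tips as t;print(t() if callable(t) else t)"; python3 -m jog '[{"gripper":0.3,"dz":0.04},{"gripper":0.3,"dx":0.306,"dy":0.207,"dz":0.04},{"gripper":0.3,"dx":0.306,"dy":0.207,"dz":0.04},{"gripper":0.3,"dx":0.306,"dy":0.207,"dz":0.04},{"gripper":0.3,"dx":0.306,"dy":0.207,"dz":0.04},{"gripper":0.3,"dx":0.306,"dy":0.207,"dz":0.04},{"gripper":0.3,"dx":0.306,"dy":0.207,"dz":0.04},{"gripper":0.3,"dx":0.306,"dy":0.207,"dz":0},{"gripper":0.3,"dx":0.306,"dy":0.207,"dz":-0.08},{"gripper":0.3,"dx":0.306,"dy":0.207,"dz":-0.1}]' 40; python3 -m jog '[{"gripper":0.3},{"gripper":0.3},{"gripper":0.3}]'; python3 -c "
from station import *
print(get_obs()['q'].round(2), tcp_to_tips() if callable(tcp_to_tips) else tcp_to_tips)"
```

```text
0.019
[ 1.09  0.48  0.02  1.56 -0.01  1.11 -0.08] 0.019$[0]: bad value
$[0]: bad value
```

```bash
python3 -m jog '[{"gripper":0.3,"dx":0,"dy":0,"dz":0.04,"rx":0,"ry":0,"rz":0}]' 40; python3 -m jog --help | head -20
```

```text
t: 1.0
eef_pos: [0.2447, -0.6257, 0.2848]
tool_rot: [-0.127, -0.694, -0.135, 0.696]
contact_force: [0.9, -1.2, -0.8]
gripper_width: 0.86invalid input: not JSON, or not a number
```

```bash
python3 -m jog '[{"gripper":0.3,"dx":0.306,"dy":0.207,"dz":0,"rx":0,"ry":0,"rz":0},{"gripper":0.3,"dx":0.306,"dy":0.207,"dz":0,"rx":0,"ry":0,"rz":0},{"gripper":0.3,"dx":0.306,"dy":0.207,"dz":0,"rx":0,"ry":0,"rz":0},{"gripper":0.3,"dx":0.306,"dy":0.207,"dz":0,"rx":0,"ry":0,"rz":0},{"gripper":0.3,"dx":0.306,"dy":0.207,"dz":0,"rx":0,"ry":0,"rz":0},{"gripper":0.3,"dx":0.306,"dy":0.207,"dz":0,"rx":0,"ry":0,"rz":0},{"gripper":0.3,"dx":0.306,"dy":0.207,"dz":0,"rx":0,"ry":0,"rz":0},{"gripper":0.3,"dx":0.306,"dy":0.207,"dz":-0.05,"rx":0,"ry":0,"rz":0},{"gripper":0.3,"dx":0.306,"dy":0.207,"dz":-0.14,"rx":0,"ry":0,"rz":0},{"gripper":0.3,"dx":0.306,"dy":0.207,"dz":-0.14,"rx":0,"ry":0,"rz":0}]'; python3 -m jog '[{"gripper":0.3,"dx":0,"dy":0,"dz":0,"rx":0,"ry":0,"rz":0},{"gripper":0.3,"dx":0,"dy":0,"dz":0,"rx":0,"ry":0,"rz":0},{"gripper":0.3,"dx":0,"dy":0,"dz":0,"rx":0,"ry":0,"rz":0}]'; python3 -c "
from station import *
print(get_obs()['q'].round(2))"
```

```text
t: 2.0
eef_pos: [0.5525, -0.4202, 0.1482]
tool_rot: [-0.132, -0.695, -0.132, 0.695]
contact_force: [-0.8, -1.0, -0.7]
gripper_width: 0.706
t: 2.3
eef_pos: [0.5533, -0.4231, 0.1536]
tool_rot: [0.132, 0.696, 0.13, -0.694]
contact_force: [0.2, -0.7, 1.1]
gripper_width: 0.701
[ 0.61  0.6  -0.07  1.58  0.05  0.96 -0.68]
```

```bash
python3 -m jog '[{"gripper":0.3,"dx":0,"dy":0,"dz":-0.035,"rx":0,"ry":0,"rz":0},{"gripper":0.3,"dx":0,"dy":0,"dz":-0.063,"rx":0,"ry":0,"rz":0},{"gripper":0.3,"dx":0,"dy":0,"dz":-0.063,"rx":0,"ry":0,"rz":0},{"gripper":0.5,"dx":0,"dy":0,"dz":-0.063,"rx":0,"ry":0,"rz":0},{"gripper":0.6,"dx":0,"dy":0,"dz":-0.063,"rx":0,"ry":0,"rz":0},{"gripper":0.7,"dx":0,"dy":0,"dz":-0.063,"rx":0,"ry":0,"rz":0},{"gripper":0.8,"dx":0,"dy":0,"dz":-0.063,"rx":0,"ry":0,"rz":0},{"gripper":0.9,"dx":0,"dy":0,"dz":-0.063,"rx":0,"ry":0,"rz":0},{"gripper":1,"dx":0,"dy":0,"dz":-0.063,"rx":0,"ry":0,"rz":0},{"gripper":1,"dx":0,"dy":0,"dz":-0.063,"rx":0,"ry":0,"rz":0}]' 40; python3 -m jog '[{"gripper":1,"dx":0,"dy":0,"dz":0,"rx":0,"ry":0,"rz":0},{"gripper":1,"dx":0,"dy":0,"dz":0,"rx":0,"ry":0,"rz":0},{"gripper":1,"dx":0,"dy":0,"dz":0.01,"rx":0,"ry":0,"rz":0},{"gripper":1,"dx":0,"dy":0,"dz":0.03,"rx":0,"ry":0,"rz":0},{"gripper":1,"dx":0,"dy":0,"dz":0.06,"rx":0,"ry":0,"rz":0},{"gripper":1,"dx":0,"dy":0,"dz":0.09,"rx":0,"ry":0,"rz":0},{"gripper":1,"dx":0,"dy":0,"dz":0.11,"rx":0,"ry":0,"rz":0},{"gripper":1,"dx":0,"dy":0,"dz":0.11,"rx":0,"ry":0,"rz":0},{"gripper":1,"dx":0,"dy":0,"dz":0.11,"rx":0,"ry":0,"rz":0}]'
python3 - <<'E'
from h import *
c=read_camera("scene"); cv2.imwrite("pics/s2.png",cv2.resize(c["pixels"][80:320,200:520],(640,480)))
E
```

```text
t: 3.3
eef_pos: [0.5532, -0.4223, 0.0898]
tool_rot: [0.132, 0.696, 0.13, -0.694]
contact_force: [-1.5, 1.8, 7.0]
gripper_width: 0.244
t: 4.2
eef_pos: [0.5518, -0.4217, 0.1978]
tool_rot: [0.131, 0.695, 0.131, -0.695]
contact_force: [-0.1, 0.1, -1.2]
gripper_width: 0.243
```

View pics/s2.png

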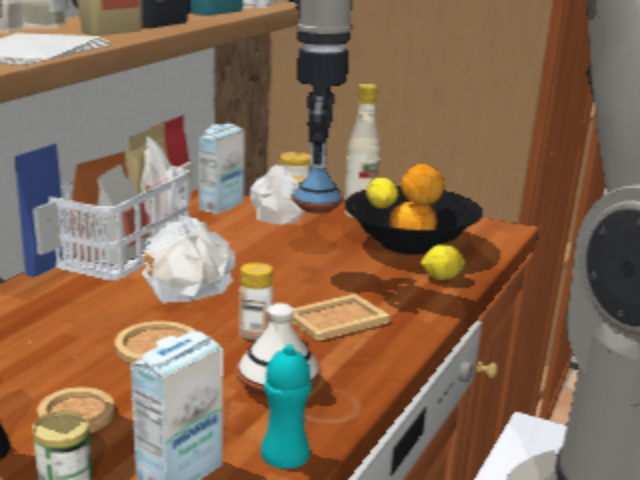

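```bash
python3 -m jog '[{"gripper":1,"dx":0,"dy":0,"dz":0.05,"rx":0,"ry":0,"rz":0},{"gripper":1,"dx":0.01,"dy":0.04,"dz":0.06,"rx":0,"ry":0,"rz":0},{"gripper":1,"dx":0.02,"dy":0.08,"dz":0.06,"rx":0,"ry":0,"rz":0},{"gripper":1,"dx":0.025,"dy":0.125,"dz":0.06,"rx":0,"ry":0,"rz":0},{"gripper":1,"dx":0.03,"dy":0.17,"dz":0.06,"rx":0,"ry":0,"rz":0},{"gripper":1,"dx":0.035,"dy":0.215,"dz":0.06,"rx":0,"ry":0,"rz":0},{"gripper":1,"dx":0.045,"dy":0.26,"dz":0.06,"rx":0,"ry":0,"rz":0},{"gripper":1,"dx":0.055,"dy":0.305,"dz":0.06,"rx":0,"ry":0,"rz":0},{"gripper":1,"dx":0.06,"dy":0.34,"dz":0.06,"rx":0,"ry":0,"rz":0},{"gripper":1,"dx":0.06,"dy":0.356,"dz":0.06,"rx":0,"ry":0,"rz":0}]'; python3 -m jog '[{"gripper":1,"dx":0,"dy":0,"dz":0,"rx":0,"ry":0,"rz":0},{"gripper":1,"dx":0,"dy":0,"dz":-0.04,"rx":0,"ry":0,"rz":0},{"gripper":1,"dx":0,"dy":0,"dz":-0.08,"rx":0,"ry":0,"rz":0},{"gripper":1,"dx":0,"dy":0,"dz":-0.12,"rx":0,"ry":0,"rz":0},{"gripper":1,"dx":0,"dy":0,"dz":-0.14,"rx":0,"ry":0,"rz":0},{"gripper":1,"dx":0,"dy":0,"dz":-0.14,"rx":0,"ry":0,"rz":0},{"gripper":1,"dx":0,"dy":0,"dz":-0.14,"rx":0,"ry":0,"rz":0}]'
python3 - <<'E'
from fit import *
c=[read_camera(n) for n in("scene","top")]
xy=(.612,-.066); z0=get_obs()["eef_pos"][2]-.087; print(z0)
for w in pts(c,xy,.055,z0+.022,z0+.055): 
    w[:,2]-=z0; print(rnd(w,xy,ST))
E
```

```text
t: 5.25
eef_pos: [0.6116, -0.0605, 0.2558]
tool_rot: [-0.132, -0.694, -0.134, 0.695]
contact_force: [-1.1, -0.2, -0.8]
gripper_width: 0.245
t: 5.95
eef_pos: [0.6118, -0.0678, 0.1174]
tool_rot: [-0.131, -0.695, -0.13, 0.695]
contact_force: [1.4, -0.3, -0.3]
gripper_width: 0.243
0.03192816565229799
(array([ 0.6117, -0.0688]), 334, np.float64(0.0019))
(array([ 0.612, -0.066]), 0, np.float64(nan))
  return _methods._mean(a, axis=axis, dtype=dtype,
  ret = ret.dtype.type(ret / rcount)
```

```bash
python3 -m jog '[{"gripper":1,"dx":0,"dy":0.002,"dz":-0.012,"rx":0,"ry":0,"rz":0},{"gripper":1,"dx":0,"dy":0.002,"dz":-0.02,"rx":0,"ry":0,"rz":0},{"gripper":1,"dx":0,"dy":0.002,"dz":-0.024,"rx":0,"ry":0,"rz":0},{"gripper":1,"dx":0,"dy":0.002,"dz":-0.025,"rx":0,"ry":0,"rz":0},{"gripper":1,"dx":0,"dy":0.002,"dz":-0.025,"rx":0,"ry":0,"rz":0}]'; python3 -m jog '[{"gripper":0.6,"dx":0,"dy":0,"dz":0,"rx":0,"ry":0,"rz":0},{"gripper":0.4,"dx":0,"dy":0,"dz":0,"rx":0,"ry":0,"rz":0},{"gripper":0.4,"dx":0,"dy":0,"dz":0,"rx":0,"ry":0,"rz":0},{"gripper":0.4,"dx":0,"dy":0,"dz":0.02,"rx":0,"ry":0,"rz":0},{"gripper":0.4,"dx":0,"dy":0,"dz":0.06,"rx":0,"ry":0,"rz":0},{"gripper":0.3,"dx":0,"dy":0,"dz":0.1,"rx":0,"ry":0,"rz":0},{"gripper":0.3,"dx":0,"dy":0,"dz":0.11,"rx":0,"ry":0,"rz":0}]'; python3 -m jog '[{"gripper":0.3,"dx":-0.04,"dy":0,"dz":0,"rx":0,"ry":0,"rz":8},{"gripper":0.3,"dx":-0.08,"dy":0,"dz":0,"rx":0,"ry":0,"rz":16},{"gripper":0.3,"dx":-0.12,"dy":0,"dz":0,"rx":0,"ry":0,"rz":24},{"gripper":0.3,"dx":-0.16,"dy":0.001,"dz":0,"rx":0,"ry":0,"rz":32},{"gripper":0.3,"dx":-0.186,"dy":0.001,"dz":0,"rx":0,"ry":0,"rz":40},{"gripper":0.3,"dx":-0.186,"dy":0.001,"dz":0,"rx":0,"ry":0,"rz":48},{"gripper":0.3,"dx":-0.186,"dy":0.001,"dz":0,"rx":0,"ry":0,"rz":54},{"gripper":0.3,"dx":-0.186,"dy":0.001,"dz":0,"rx":0,"ry":0,"rz":58},{"gripper":0.3,"dx":-0.186,"dy":0.001,"dz":0,"rx":0,"ry":0,"rz":58.6},{"gripper":0.3,"dx":-0.186,"dy":0.001,"dz":0,"rx":0,"ry":0,"rz":58.6}]'
python3 - <<'E'
from fit import *
c=[read_camera(n) for n in("scene","top")]
xy=(.612,-.066); z0=.005
for w in pts(c,xy,.055,z0+.022,z0+.08): 
    w[:,2]-=z0; print(len(w)and rnd(w,xy,ST), w[:,2].max())
print(obj(c,"LT"), get_obs()["eef_pos"],get_obs()["q"].round(2))
E
```

```text
t: 6.55
eef_pos: [0.6133, -0.0627, 0.0949]
tool_rot: [0.131, 0.696, 0.131, -0.694]
contact_force: [-4.4, 1.1, 18.2]
gripper_width: 0.245
t: 7.25
eef_pos: [0.6142, -0.0637, 0.2067]
tool_rot: [0.131, 0.697, 0.13, -0.692]
contact_force: [0.9, 0.5, 0.0]
gripper_width: 0.704
t: 8.25
eef_pos: [0.4256, -0.0627, 0.2019]
tool_rot: [-0.454, -0.542, -0.454, 0.542]
contact_force: [0.5, 0.2, 0.1]
gripper_width: 0.698
(array([ 0.6108, -0.0621]), 407, np.float64(0.0015)) 0.079489727937811
(array([ 0.6095, -0.0622]), 732, np.float64(0.0014)) 0.0796144735130545
[(array([ 0.4276, -0.0664]), 547, np.float64(0.0021))] [ 0.42573865 -0.06265433  0.20204575] [ 0.35  0.16 -0.38  2.14  0.08  0.86 -0.25]
```

```bash
python3 -m jog '[{"gripper":0.3,"dx":0,"dy":-0.002,"dz":-0.04,"rx":0,"ry":0,"rz":0},{"gripper":0.3,"dx":0,"dy":-0.002,"dz":-0.075,"rx":0,"ry":0,"rz":0},{"gripper":0.3,"dx":0,"dy":-0.002,"dz":-0.092,"rx":0,"ry":0,"rz":0},{"gripper":0.3,"dx":0,"dy":-0.002,"dz":-0.092,"rx":0,"ry":0,"rz":0},{"gripper":0.5,"dx":0,"dy":-0.002,"dz":-0.092,"rx":0,"ry":0,"rz":0},{"gripper":0.6,"dx":0,"dy":-0.002,"dz":-0.092,"rx":0,"ry":0,"rz":0},{"gripper":0.7,"dx":0,"dy":-0.002,"dz":-0.092,"rx":0,"ry":0,"rz":0},{"gripper":0.85,"dx":0,"dy":-0.002,"dz":-0.092,"rx":0,"ry":0,"rz":0},{"gripper":1,"dx":0,"dy":-0.002,"dz":-0.092,"rx":0,"ry":0,"rz":0},{"gripper":1,"dx":0,"dy":-0.002,"dz":-0.092,"rx":0,"ry":0,"rz":0}]' 40; python3 -m jog '[{"gripper":1,"dx":0,"dy":0,"dz":0,"rx":0,"ry":0,"rz":0},{"gripper":1,"dx":0,"dy":0,"dz":0,"rx":0,"ry":0,"rz":0},{"gripper":1,"dx":0,"dy":0,"dz":0.01,"rx":0,"ry":0,"rz":0},{"gripper":1,"dx":0,"dy":0,"dz":0.03,"rx":0,"ry":0,"rz":0},{"gripper":1,"dx":0,"dy":0,"dz":0.07,"rx":0,"ry":0,"rz":0},{"gripper":1,"dx":0,"dy":0,"dz":0.11,"rx":0,"ry":0,"rz":0},{"gripper":1,"dx":0,"dy":0,"dz":0.15,"rx":0,"ry":0,"rz":0},{"gripper":1,"dx":0,"dy":0,"dz":0.18,"rx":0,"ry":0,"rz":0},{"gripper":1,"dx":0,"dy":0,"dz":0.18,"rx":0,"ry":0,"rz":0},{"gripper":1,"dx":0,"dy":0,"dz":0.18,"rx":0,"ry":0,"rz":0}]'
python3 - <<'E'
from h import *
c=read_camera("scene"); cv2.imwrite("pics/s3.png",cv2.resize(c["pixels"][80:400,120:520],(640,512))); print(get_obs()["q"].round(2))
E
```

```text
t: 9.35
eef_pos: [0.4265, -0.0647, 0.1116]
tool_rot: [0.455, 0.542, 0.454, -0.541]
contact_force: [-1.2, 1.3, 4.9]
gripper_width: 0.325
t: 10.35
eef_pos: [0.4257, -0.0647, 0.2911]
tool_rot: [0.455, 0.542, 0.454, -0.542]
contact_force: [0.0, 0.3, -2.9]
gripper_width: 0.324
[ 0.39  0.05 -0.39  2.03  0.02  1.06 -0.19]
```

View pics/s3.png

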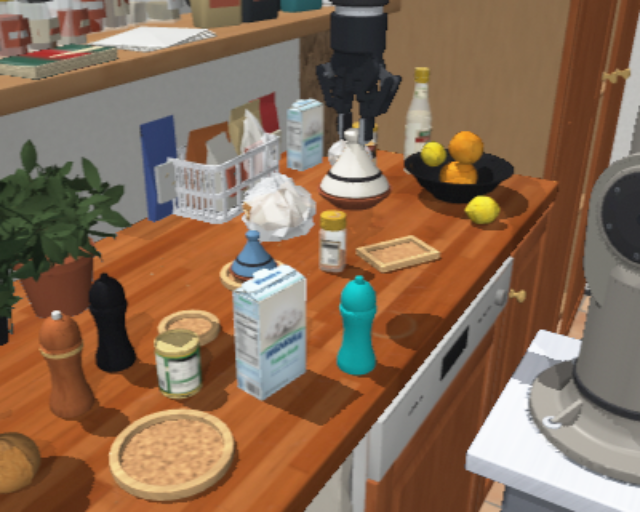

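```bash
python3 -m jog '[{"gripper":1,"dx":0,"dy":0.03,"dz":0.01,"rx":0,"ry":0,"rz":0},{"gripper":1,"dx":0.005,"dy":0.07,"dz":0.01,"rx":0,"ry":0,"rz":0},{"gripper":1,"dx":0.01,"dy":0.115,"dz":0.01,"rx":0,"ry":0,"rz":0},{"gripper":1,"dx":0.012,"dy":0.16,"dz":0.01,"rx":0,"ry":0,"rz":0},{"gripper":1,"dx":0.012,"dy":0.205,"dz":0.01,"rx":0,"ry":0,"rz":0},{"gripper":1,"dx":0.012,"dy":0.25,"dz":0.01,"rx":0,"ry":0,"rz":0},{"gripper":1,"dx":0.012,"dy":0.295,"dz":0.01,"rx":0,"ry":0,"rz":0},{"gripper":1,"dx":0.012,"dy":0.34,"dz":0.01,"rx":0,"ry":0,"rz":0},{"gripper":1,"dx":0.012,"dy":0.38,"dz":0.01,"rx":0,"ry":0,"rz":0},{"gripper":1,"dx":0.012,"dy":0.409,"dz":0.01,"rx":0,"ry":0,"rz":0}]'; python3 -m jog '[{"gripper":1,"dx":0,"dy":0,"dz":0,"rx":0,"ry":0,"rz":0},{"gripper":1,"dx":0,"dy":0,"dz":-0.04,"rx":0,"ry":0,"rz":0},{"gripper":1,"dx":0,"dy":0,"dz":-0.08,"rx":0,"ry":0,"rz":0},{"gripper":1,"dx":0,"dy":0,"dz":-0.12,"rx":0,"ry":0,"rz":0},{"gripper":1,"dx":0,"dy":0,"dz":-0.15,"rx":0,"ry":0,"rz":0},{"gripper":1,"dx":0,"dy":0,"dz":-0.16,"rx":0,"ry":0,"rz":0},{"gripper":1,"dx":0,"dy":0,"dz":-0.16,"rx":0,"ry":0,"rz":0},{"gripper":1,"dx":0,"dy":0,"dz":-0.16,"rx":0,"ry":0,"rz":0}]'
python3 - <<'E'
from fit import *
c=[read_camera(n) for n in("scene","top")]
xy=(.438,.344); z0=.03; print(get_obs()["q"].round(2))
for w in pts(c,xy,.07,z0+.03,z0+.075): 
    w[:,2]-=z0; print(len(w)>20 and rnd(w,xy,LT))
E
```

```text
t: 11.4
eef_pos: [0.4362, 0.3468, 0.2984]
tool_rot: [-0.454, -0.54, -0.456, 0.542]
contact_force: [0.8, -0.5, -1.7]
gripper_width: 0.325
t: 12.2
eef_pos: [0.4383, 0.3447, 0.1413]
tool_rot: [0.454, 0.542, 0.454, -0.541]
contact_force: [-0.2, 1.0, -2.1]
gripper_width: 0.325
[-0.29  0.49 -0.63  1.9   0.37  0.86 -1.28]
(array([0.4373, 0.3446]), 1582, np.float64(0.0023))
(array([0.4364, 0.3467]), 709, np.float64(0.0025))
```

```bash
python3 -m jog '[{"gripper":1,"dx":0,"dy":0,"dz":-0.012,"rx":0,"ry":0,"rz":0},{"gripper":1,"dx":0,"dy":0,"dz":-0.02,"rx":0,"ry":0,"rz":0},{"gripper":1,"dx":0,"dy":0,"dz":-0.025,"rx":0,"ry":0,"rz":0},{"gripper":1,"dx":0,"dy":0,"dz":-0.025,"rx":0,"ry":0,"rz":0},{"gripper":1,"dx":0,"dy":0,"dz":-0.025,"rx":0,"ry":0,"rz":0}]'; python3 -m jog '[{"gripper":0.5,"dx":0,"dy":0,"dz":0,"rx":0,"ry":0,"rz":0},{"gripper":0.3,"dx":0,"dy":0,"dz":0,"rx":0,"ry":0,"rz":0},{"gripper":0.3,"dx":0,"dy":0,"dz":0,"rx":0,"ry":0,"rz":0},{"gripper":0.3,"dx":0,"dy":0,"dz":0.02,"rx":0,"ry":0,"rz":0},{"gripper":0.3,"dx":0,"dy":0,"dz":0.06,"rx":0,"ry":0,"rz":0},{"gripper":0.2,"dx":0,"dy":0,"dz":0.1,"rx":0,"ry":0,"rz":0},{"gripper":0.1,"dx":0,"dy":0,"dz":0.14,"rx":0,"ry":0,"rz":0},{"gripper":0.1,"dx":0,"dy":0,"dz":0.14,"rx":0,"ry":0,"rz":0}]'; python3 -m jog '[{"gripper":0.1,"dx":0.04,"dy":0,"dz":0,"rx":0,"ry":0,"rz":0},{"gripper":0.1,"dx":0.08,"dy":0,"dz":0,"rx":0,"ry":0,"rz":0},{"gripper":0.1,"dx":0.12,"dy":-0.003,"dz":0,"rx":0,"ry":0,"rz":0},{"gripper":0.1,"dx":0.16,"dy":-0.006,"dz":0,"rx":0,"ry":0,"rz":0},{"gripper":0.1,"dx":0.176,"dy":-0.006,"dz":0,"rx":0,"ry":0,"rz":0},{"gripper":0.1,"dx":0.176,"dy":-0.006,"dz":0,"rx":0,"ry":0,"rz":0},{"gripper":0.1,"dx":0.176,"dy":-0.006,"dz":-0.04,"rx":0,"ry":0,"rz":0},{"gripper":0.1,"dx":0.176,"dy":-0.006,"dz":-0.07,"rx":0,"ry":0,"rz":0},{"gripper":0.1,"dx":0.176,"dy":-0.006,"dz":-0.07,"rx":0,"ry":0,"rz":0}]'
python3 - <<'E'
from fit import *
c=[read_camera(n) for n in("scene","top")]
xy=(.438,.344); z0=.005; print(get_obs()["q"].round(2),get_obs()["eef_pos"])
for w in pts(c,xy,.07,z0+.03,z0+.107): 
    w[:,2]-=z0; print(len(w)>20 and rnd(w,xy,LT))
print(obj(c,"MI"),[rnd(w,(.62,.22),MI) for w in pts(c,(.62,.22),.045,.055,.125) if len(w)>20])
cv2.imwrite("pics/s4.png",cv2.resize(c[0]["pixels"][130:430,80:480],(800,600)))
E
```

```text
t: 12.8
eef_pos: [0.4378, 0.3456, 0.1167]
tool_rot: [0.454, 0.542, 0.455, -0.541]
contact_force: [-3.5, -1.2, 13.2]
gripper_width: 0.326
t: 13.6
eef_pos: [0.4398, 0.3469, 0.2608]
tool_rot: [0.454, 0.545, 0.454, -0.538]
contact_force: [-0.4, 0.9, 0.2]
gripper_width: 0.903
t: 14.5
eef_pos: [0.6103, 0.3367, 0.18]
tool_rot: [-0.454, -0.538, -0.455, 0.545]
contact_force: [0.4, -0.9, -0.3]
gripper_width: 0.901
[-0.21  0.65 -0.58  1.51  0.38  1.1  -1.05] [0.61290137 0.33873669 0.18541355]
(array([0.4365, 0.3435]), 1861, np.float64(0.0022))
(array([0.4374, 0.3448]), 650, np.float64(0.0024))
[(array([0.6138, 0.3361]), 765, np.float64(0.0019))] [(array([0.6367, 0.2362]), 593, np.float64(0.0019)), (array([0.636 , 0.2383]), 342, np.float64(0.0032))]
```

View pics/s4.png

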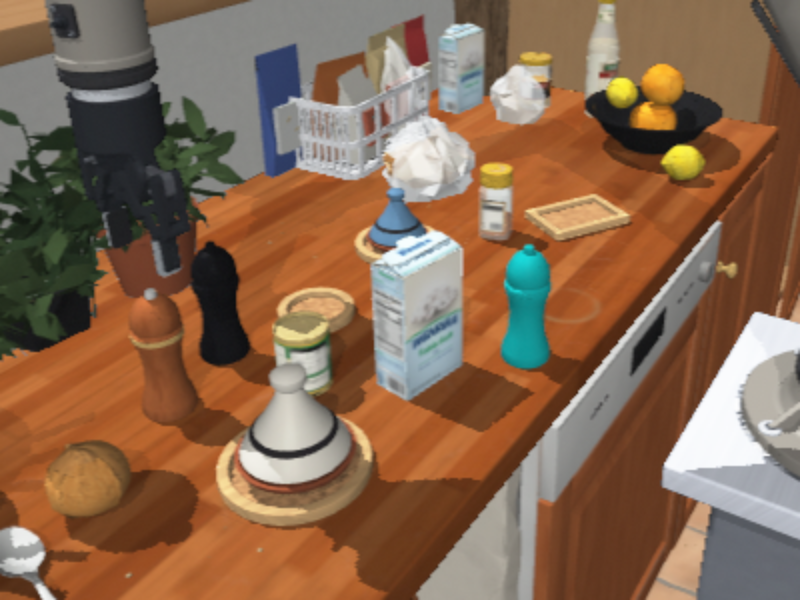

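```bash
python3 -m jog '[{"gripper":0.1,"dx":0,"dy":-0.001,"dz":-0.03,"rx":0,"ry":0,"rz":0},{"gripper":0.1,"dx":0,"dy":-0.001,"dz":-0.06,"rx":0,"ry":0,"rz":0},{"gripper":0.1,"dx":0,"dy":-0.001,"dz":-0.083,"rx":0,"ry":0,"rz":0},{"gripper":0.1,"dx":0,"dy":-0.001,"dz":-0.083,"rx":0,"ry":0,"rz":0},{"gripper":0.25,"dx":0,"dy":-0.001,"dz":-0.083,"rx":0,"ry":0,"rz":0},{"gripper":0.35,"dx":0,"dy":-0.001,"dz":-0.083,"rx":0,"ry":0,"rz":0},{"gripper":0.45,"dx":0,"dy":-0.001,"dz":-0.083,"rx":0,"ry":0,"rz":0},{"gripper":0.55,"dx":0,"dy":-0.001,"dz":-0.083,"rx":0,"ry":0,"rz":0},{"gripper":0.7,"dx":0,"dy":-0.001,"dz":-0.083,"rx":0,"ry":0,"rz":0},{"gripper":1,"dx":0,"dy":-0.001,"dz":-0.083,"rx":0,"ry":0,"rz":0}]' 40; python3 -m jog '[{"gripper":1,"dx":0,"dy":0,"dz":0,"rx":0,"ry":0,"rz":0},{"gripper":1,"dx":0,"dy":0,"dz":0,"rx":0,"ry":0,"rz":0},{"gripper":1,"dx":0,"dy":0,"dz":0.01,"rx":0,"ry":0,"rz":0},{"gripper":1,"dx":0,"dy":0,"dz":0.03,"rx":0,"ry":0,"rz":0},{"gripper":1,"dx":0,"dy":0,"dz":0.07,"rx":0,"ry":0,"rz":0},{"gripper":1,"dx":0,"dy":0,"dz":0.11,"rx":0,"ry":0,"rz":0},{"gripper":1,"dx":0,"dy":0,"dz":0.15,"rx":0,"ry":0,"rz":0},{"gripper":1,"dx":0,"dy":0,"dz":0.17,"rx":0,"ry":0,"rz":0},{"gripper":1,"dx":0,"dy":0,"dz":0.17,"rx":0,"ry":0,"rz":0}]'
python3 - <<'E'
from fit import *
c=read_camera("scene"); cv2.imwrite("pics/s5.png",cv2.resize(c["pixels"][100:400,80:380],(500,500))); print(get_obs()["q"].round(2))
w=pts([c],(.614,.337),.045,.22,.26)[0]; print(rnd(w,(.614,.337),MI))
E
```

```text
t: 15.6
eef_pos: [0.6148, 0.3389, 0.1052]
tool_rot: [0.454, 0.543, 0.454, -0.54]
contact_force: [-2.2, 0.7, 6.2]
gripper_width: 0.536
t: 16.5
eef_pos: [0.6151, 0.3386, 0.2775]
tool_rot: [0.455, 0.545, 0.454, -0.539]
contact_force: [-0.7, 0.2, -1.4]
gripper_width: 0.538
[-0.2   0.57 -0.61  1.43  0.33  1.24 -1.01]
(array([0.6182, 0.3348]), 461, np.float64(0.0012))
```

View pics/s5.png

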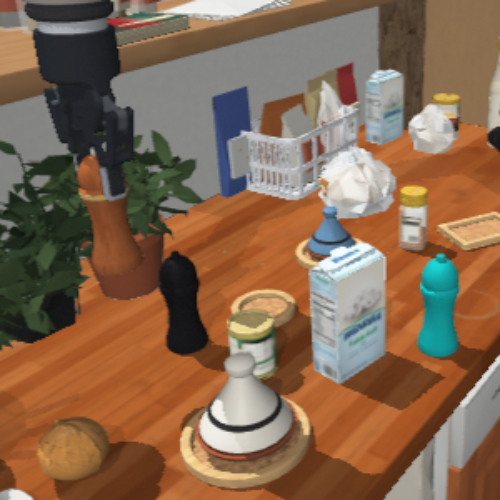

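```bash
python3 -m jog '[{"gripper":1,"dx":0,"dy":-0.03,"dz":0,"rx":0,"ry":0,"rz":0},{"gripper":1,"dx":-0.005,"dy":-0.07,"dz":0,"rx":0,"ry":0,"rz":0},{"gripper":1,"dx":-0.01,"dy":-0.11,"dz":0,"rx":0,"ry":0,"rz":0},{"gripper":1,"dx":-0.014,"dy":-0.15,"dz":0,"rx":0,"ry":0,"rz":0},{"gripper":1,"dx":-0.018,"dy":-0.185,"dz":0,"rx":0,"ry":0,"rz":0},{"gripper":1,"dx":-0.018,"dy":-0.211,"dz":0,"rx":0,"ry":0,"rz":0},{"gripper":1,"dx":-0.018,"dy":-0.211,"dz":-0.02,"rx":0,"ry":0,"rz":0},{"gripper":1,"dx":-0.018,"dy":-0.211,"dz":-0.05,"rx":0,"ry":0,"rz":0},{"gripper":1,"dx":-0.018,"dy":-0.211,"dz":-0.05,"rx":0,"ry":0,"rz":0},{"gripper":1,"dx":-0.018,"dy":-0.211,"dz":-0.05,"rx":0,"ry":0,"rz":0}]'
python3 - <<'E'
from fit import *
c=read_camera("scene"); o=get_obs(); z0=o["eef_pos"][2]-.102; print(o["eef_pos"],z0,o["torque"])
for a,b in((.001,.01),(.01,.02),(.02,.04),(.055,.07),(.07,.085),(.085,.1),(.1,.12)):
    w=pts([c],(.596,.126),.06,z0+a,z0+b)[0]
    r=least_squares(lambda p:np.hypot(w[:,0]-p[0],w[:,1]-p[1])-p[2],[.596,.126,.025],loss="soft_l1",f_scale=.002).x if len(w)>20 else 0
    print(a,len(w),np.round(r,4),rnd(w,(.596,.126),lambda z:.0275 if b<.03 else .024)[0])
E
```

```text
t: 17.55
eef_pos: [0.595, 0.1262, 0.2213]
tool_rot: [-0.454, -0.541, -0.455, 0.543]
contact_force: [0.4, 0.3, -1.4]
gripper_width: 0.535
[0.59580761 0.12666282 0.22256133] 0.12056132611958777 [-0.01314269 -0.02501582  0.05133467]
0.001 96 [0.592  0.1248 0.0265] [0.5929 0.124 ]
0.01 112 [0.5921 0.1252 0.0246] [0.5944 0.1226]
0.02 180 [0.5925 0.1253 0.0206] [0.5952 0.1222]
0.055 106 [0.5938 0.1254 0.019 ] [0.5976 0.121 ]
0.07 106 [0.5955 0.1251 0.0223] [0.5967 0.1237]
0.085 155 [0.5936 0.1092 0.0382] [0.5901 0.1245]
0.1 263 [0.5915 0.0989 0.0458] [0.588  0.1228]
```

```bash
python3 -m jog '[{"gripper":1,"dx":0.003,"dy":0.001,"dz":-0.03,"rx":0,"ry":0,"rz":0},{"gripper":1,"dx":0.003,"dy":0.001,"dz":-0.06,"rx":0,"ry":0,"rz":0},{"gripper":1,"dx":0.003,"dy":0.001,"dz":-0.09,"rx":0,"ry":0,"rz":0},{"gripper":1,"dx":0.003,"dy":0.001,"dz":-0.1,"rx":0,"ry":0,"rz":0},{"gripper":1,"dx":0.003,"dy":0.001,"dz":-0.108,"rx":0,"ry":0,"rz":0},{"gripper":1,"dx":0.003,"dy":0.001,"dz":-0.114,"rx":0,"ry":0,"rz":0},{"gripper":1,"dx":0.003,"dy":0.001,"dz":-0.115,"rx":0,"ry":0,"rz":0},{"gripper":1,"dx":0.003,"dy":0.001,"dz":-0.115,"rx":0,"ry":0,"rz":0}]'
python3 -m jog '[{"gripper":0.4,"dx":0,"dy":0,"dz":0,"rx":0,"ry":0,"rz":0},{"gripper":0.3,"dx":0,"dy":0,"dz":0,"rx":0,"ry":0,"rz":0},{"gripper":0.2,"dx":0,"dy":0,"dz":0,"rx":0,"ry":0,"rz":0},{"gripper":0.2,"dx":0,"dy":0,"dz":0,"rx":0,"ry":0,"rz":0},{"gripper":0.1,"dx":0,"dy":0,"dz":0.03,"rx":0,"ry":0,"rz":0},{"gripper":0.1,"dx":0,"dy":0,"dz":0.07,"rx":0,"ry":0,"rz":0},{"gripper":0.1,"dx":0,"dy":0,"dz":0.11,"rx":0,"ry":0,"rz":0},{"gripper":0.1,"dx":0,"dy":0,"dz":0.15,"rx":0,"ry":0,"rz":0},{"gripper":0.1,"dx":0,"dy":0,"dz":0.153,"rx":0,"ry":0,"rz":0}]'
python3 -m jog '[{"gripper":0.1,"dx":-0.03,"dy":0.01,"dz":0,"rx":0,"ry":0,"rz":0},{"gripper":0.1,"dx":-0.07,"dy":0.015,"dz":0,"rx":0,"ry":0,"rz":0},{"gripper":0.1,"dx":-0.11,"dy":0.02,"dz":0,"rx":0,"ry":0,"rz":0},{"gripper":0.1,"dx":-0.15,"dy":0.025,"dz":0,"rx":0,"ry":0,"rz":0},{"gripper":0.1,"dx":-0.175,"dy":0.031,"dz":0,"rx":0,"ry":0,"rz":0},{"gripper":0.1,"dx":-0.175,"dy":0.031,"dz":0,"rx":0,"ry":0,"rz":0},{"gripper":0.1,"dx":-0.175,"dy":0.031,"dz":0,"rx":0,"ry":0,"rz":0}]'
python3 - <<'E'
from fit import *
c=[read_camera(n) for n in("scene","top")]; o=get_obs(); print(o["eef_pos"],o["q"].round(2))
for i in(0,1):
  for a,b in((.06,.09),(.09,.12)):
    w=pts([c[i]],(.597,.126),.045,a,b)[0]; print("mill",len(w)>20 and rnd(w,(.597,.126),MI))
for w in pts(c,(.42,.165),.065,.02,.14):
    print("C",len(w)>50 and rect(w,(.425,.159),Y,.0245,.044))
cv2.imwrite("pics/s6.png",cv2.resize(c[0]["pixels"][130:430,110:510],(800,600)))
E
```

```text
t: 18.4
eef_pos: [0.6, 0.1287, 0.1102]
tool_rot: [0.455, 0.543, 0.454, -0.541]
contact_force: [-4.4, -0.3, 8.8]
gripper_width: 0.538
t: 19.3
eef_pos: [0.6015, 0.1287, 0.2663]
tool_rot: [0.456, 0.545, 0.453, -0.539]
contact_force: [0.8, -0.1, -0.1]
gripper_width: 0.903
t: 20.0
eef_pos: [0.424, 0.1582, 0.2604]
tool_rot: [0.455, 0.542, 0.454, -0.542]
contact_force: [0.1, 0.1, 0.1]
gripper_width: 0.9
[0.42488747 0.1580344  0.26027967] [ 0.16  0.16 -0.71  2.01  0.12  1.01 -0.78]
mill (array([0.6004, 0.1245]), 176, np.float64(0.0015))
mill (array([0.5976, 0.127 ]), 265, np.float64(0.0011))
mill False
mill (array([0.5966, 0.1276]), 137, np.float64(0.0011))
C (array([ 0.4252,  0.1586, -0.1739]), 2239, np.float64(0.0007))
C (array([ 0.4226,  0.1603, -0.1879]), 144, np.float64(0.0003))
```

View pics/s6.png

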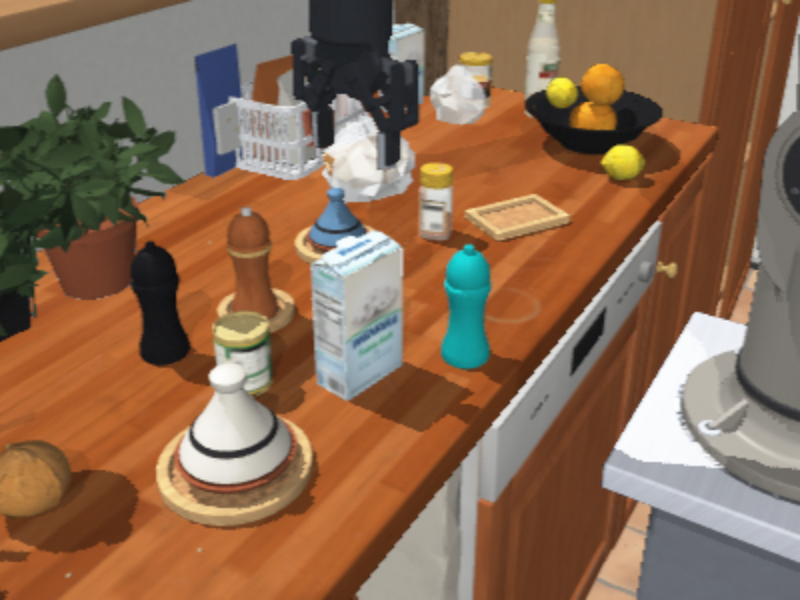

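```bash
python3 -m jog '[{"gripper":0.05,"dx":0,"dy":0,"dz":-0.04,"rx":0,"ry":0,"rz":0},{"gripper":0.05,"dx":0,"dy":0,"dz":-0.075,"rx":0,"ry":0,"rz":0},{"gripper":0.05,"dx":0,"dy":0,"dz":-0.11,"rx":0,"ry":0,"rz":0},{"gripper":0.05,"dx":0,"dy":0,"dz":-0.14,"rx":0,"ry":0,"rz":0},{"gripper":0.05,"dx":0,"dy":0,"dz":-0.14,"rx":0,"ry":0,"rz":0},{"gripper":0.2,"dx":0,"dy":0,"dz":-0.14,"rx":0,"ry":0,"rz":0},{"gripper":0.3,"dx":0,"dy":0,"dz":-0.14,"rx":0,"ry":0,"rz":0},{"gripper":0.4,"dx":0,"dy":0,"dz":-0.14,"rx":0,"ry":0,"rz":0},{"gripper":0.5,"dx":0,"dy":0,"dz":-0.14,"rx":0,"ry":0,"rz":0},{"gripper":0.7,"dx":0,"dy":0,"dz":-0.14,"rx":0,"ry":0,"rz":0}]' 40; python3 -m jog '[{"gripper":1,"dx":0,"dy":0,"dz":0,"rx":0,"ry":0,"rz":0},{"gripper":1,"dx":0,"dy":0,"dz":0,"rx":0,"ry":0,"rz":0},{"gripper":1,"dx":0,"dy":0,"dz":0,"rx":0,"ry":0,"rz":0},{"gripper":1,"dx":0,"dy":0,"dz":0.01,"rx":0,"ry":0,"rz":0},{"gripper":1,"dx":0,"dy":0,"dz":0.03,"rx":0,"ry":0,"rz":0},{"gripper":1,"dx":0,"dy":0,"dz":0.07,"rx":0,"ry":0,"rz":0},{"gripper":1,"dx":0,"dy":0,"dz":0.11,"rx":0,"ry":0,"rz":0},{"gripper":1,"dx":0,"dy":0,"dz":0.15,"rx":0,"ry":0,"rz":0},{"gripper":1,"dx":0,"dy":0,"dz":0.17,"rx":0,"ry":0,"rz":0},{"gripper":1,"dx":0,"dy":0,"dz":0.17,"rx":0,"ry":0,"rz":0}]'
python3 - <<'E'
from fit import *
c=read_camera("scene"); o=get_obs(); print(o["eef_pos"],o["q"].round(2))
for a,b in((.01,.05),(.05,.09)):
    w=pts([c],(.425,.159),.065,.17+a,.17+b)[0]; print("C",rect(w,(.425,.159),[-.17],.0245,.044))
E
```

```text
t: 21.1
eef_pos: [0.4247, 0.1588, 0.1218]
tool_rot: [0.455, 0.543, 0.454, -0.541]
contact_force: [-1.4, 1.0, 4.5]
gripper_width: 0.571
t: 22.1
eef_pos: [0.4253, 0.1592, 0.2942]
tool_rot: [0.456, 0.544, 0.453, -0.54]
contact_force: [0.3, -0.2, -2.8]
gripper_width: 0.572
[0.42433862 0.15854169 0.29190893] [ 0.19  0.12 -0.73  1.97  0.09  1.08 -0.76]
C (array([ 0.4265,  0.1595, -0.1753]), 879, np.float64(0.0006))
C (array([ 0.4264,  0.1593, -0.1757]), 950, np.float64(0.0007))
```

```bash
python3 -m jog '[{"gripper":1,"dx":0.003,"dy":-0.03,"dz":0,"rx":0,"ry":0,"rz":0},{"gripper":1,"dx":0.008,"dy":-0.07,"dz":0,"rx":0,"ry":0,"rz":-3},{"gripper":1,"dx":0.013,"dy":-0.115,"dz":0,"rx":0,"ry":0,"rz":-6},{"gripper":1,"dx":0.013,"dy":-0.16,"dz":0,"rx":0,"ry":0,"rz":-9},{"gripper":1,"dx":0.013,"dy":-0.205,"dz":0,"rx":0,"ry":0,"rz":-12},{"gripper":1,"dx":0.013,"dy":-0.25,"dz":0,"rx":0,"ry":0,"rz":-15},{"gripper":1,"dx":0.013,"dy":-0.295,"dz":0,"rx":0,"ry":0,"rz":-18},{"gripper":1,"dx":0.013,"dy":-0.34,"dz":0,"rx":0,"ry":0,"rz":-20.6},{"gripper":1,"dx":0.013,"dy":-0.385,"dz":0,"rx":0,"ry":0,"rz":-20.6},{"gripper":1,"dx":0.013,"dy":-0.43,"dz":0,"rx":0,"ry":0,"rz":-20.6}]'; python3 -m jog '[{"gripper":1,"dx":0,"dy":0,"dz":0,"rx":0,"ry":0,"rz":0},{"gripper":1,"dx":0,"dy":0,"dz":-0.03,"rx":0,"ry":0,"rz":0},{"gripper":1,"dx":0,"dy":0,"dz":-0.07,"rx":0,"ry":0,"rz":0},{"gripper":1,"dx":0,"dy":0,"dz":-0.11,"rx":0,"ry":0,"rz":0},{"gripper":1,"dx":0,"dy":0,"dz":-0.13,"rx":0,"ry":0,"rz":0},{"gripper":1,"dx":0,"dy":0,"dz":-0.13,"rx":0,"ry":0,"rz":0},{"gripper":1,"dx":0,"dy":0,"dz":-0.13,"rx":0,"ry":0,"rz":0}]'
python3 - <<'E'
from fit import *
c=read_camera("scene"); o=get_obs(); print(o["eef_pos"],o["q"].round(2))
for a,b in((.01,.05),(.05,.09)):
    w=pts([c],(.439,-.27),.065,.04+a,.04+b)[0]; print("C",rect(w,(.439,-.27),[-.53],.0245,.044))
E
```

```text
t: 23.15
eef_pos: [0.4355, -0.2729, 0.2885]
tool_rot: [-0.349, -0.614, -0.351, 0.615]
contact_force: [1.6, 0.9, -1.9]
gripper_width: 0.572
t: 23.85
eef_pos: [0.4365, -0.271, 0.1599]
tool_rot: [-0.35, -0.614, -0.351, 0.614]
contact_force: [0.1, -1.1, -0.9]
gripper_width: 0.572
[ 0.43728964 -0.27147892  0.16087548] [ 0.69  0.35 -0.31  2.    0.14  0.81 -0.23]
C (array([ 0.438 , -0.2704, -0.5304]), 444, np.float64(0.0011))
C (array([ 0.4382, -0.2709, -0.5259]), 464, np.float64(0.0011))
```

```bash
python3 -m jog '[{"gripper":1,"dx":0,"dy":0,"dz":-0.015,"rx":0,"ry":0,"rz":0},{"gripper":1,"dx":0,"dy":0,"dz":-0.025,"rx":0,"ry":0,"rz":0},{"gripper":1,"dx":0,"dy":0,"dz":-0.032,"rx":0,"ry":0,"rz":0},{"gripper":1,"dx":0,"dy":0,"dz":-0.035,"rx":0,"ry":0,"rz":0},{"gripper":1,"dx":0,"dy":0,"dz":-0.035,"rx":0,"ry":0,"rz":0},{"gripper":1,"dx":0,"dy":0,"dz":-0.035,"rx":0,"ry":0,"rz":0}]'
python3 -m jog '[{"gripper":0.35,"dx":0,"dy":0,"dz":0,"rx":0,"ry":0,"rz":0},{"gripper":0.25,"dx":0,"dy":0,"dz":0,"rx":0,"ry":0,"rz":0},{"gripper":0.1,"dx":0,"dy":0,"dz":0,"rx":0,"ry":0,"rz":0},{"gripper":0.1,"dx":0,"dy":0,"dz":0,"rx":0,"ry":0,"rz":0},{"gripper":0.1,"dx":0,"dy":0,"dz":0.03,"rx":0,"ry":0,"rz":0},{"gripper":0.1,"dx":0,"dy":0,"dz":0.07,"rx":0,"ry":0,"rz":0},{"gripper":0.1,"dx":0,"dy":0,"dz":0.11,"rx":0,"ry":0,"rz":0},{"gripper":0.1,"dx":0,"dy":0,"dz":0.16,"rx":0,"ry":0,"rz":0},{"gripper":0.1,"dx":0,"dy":0,"dz":0.19,"rx":0,"ry":0,"rz":0},{"gripper":0.1,"dx":0,"dy":0,"dz":0.19,"rx":0,"ry":0,"rz":0}]'
python3 -m jog '[{"gripper":0.1,"dx":0,"dy":0,"dz":0,"rx":0,"ry":0,"rz":0},{"gripper":0.1,"dx":0,"dy":0,"dz":0,"rx":0,"ry":0,"rz":0},{"gripper":0.1,"dx":0,"dy":0,"dz":0,"rx":0,"ry":0,"rz":0},{"gripper":0.1,"dx":0,"dy":0,"dz":0,"rx":0,"ry":0,"rz":0}]'
python3 - <<'E'
from fit import *
c=[read_camera(n) for n in("scene","top")]
for a,b in((.02,.07),(.08,.14)):
    w=pts(c[:1],(.439,-.27),.065,a,b)[0]; print("C",rect(w,(.439,-.27),[-.53],.0245,.044))
w=pts(c,(.439,-.27),.06,.1,.2)[0]; print("Ctop",w[:,2].max())
for n,xy,g,R,z0,z1 in(("ST",(.612,-.066),ST,.055,.022,.08),("LT",(.438,.344),LT,.07,.03,.107),("MI",(.597,.126),MI,.045,.06,.125)):
    for w in pts(c,xy,R,z0+.005,z1+.005):
        w[:,2]-=.005; print(n,len(w)>30 and rnd(w,xy,g))
w=pts(c,(.513,.24),.05,.01,.06)[0]; print("tin",rnd(w,(.51,.24),lambda z:.0285))
w=pts(c,(.513,-.16),.05,.01,.06)[0]; print("jar",rnd(w,(.51,-.16),lambda z:.0225))
cv2.imwrite("pics/s7.png",cv2.resize(c[0]["pixels"][130:430,110:510],(800,600)))
E
```

```text
t: 24.5
eef_pos: [0.4367, -0.2716, 0.1268]
tool_rot: [-0.35, -0.614, -0.35, 0.615]
contact_force: [-4.5, 1.9, 11.9]
gripper_width: 0.566
t: 25.5
eef_pos: [0.4392, -0.2726, 0.3203]
tool_rot: [0.353, 0.616, 0.347, -0.613]
contact_force: [-0.2, -0.5, -0.3]
gripper_width: 0.901
t: 25.9
eef_pos: [0.4364, -0.2714, 0.3141]
tool_rot: [-0.349, -0.614, -0.351, 0.615]
contact_force: [-0.1, 0.4, 0.2]
gripper_width: 0.905
C (array([ 0.4382, -0.2714, -0.5322]), 535, np.float64(0.0011))
C (array([ 0.4381, -0.272 , -0.5285]), 696, np.float64(0.0011))
Ctop 0.16442575010293153
ST (array([ 0.6105, -0.0619]), 446, np.float64(0.0016))
ST (array([ 0.6095, -0.0623]), 756, np.float64(0.0015))
LT (array([0.4366, 0.3435]), 1862, np.float64(0.0023))
LT (array([0.4355, 0.3454]), 1365, np.float64(0.0026))
MI (array([0.599 , 0.1259]), 512, np.float64(0.0018))
MI (array([0.5974, 0.1284]), 312, np.float64(0.0034))
tin (array([0.5204, 0.2351]), 378, np.float64(0.0007))
jar (array([ 0.5203, -0.1713]), 272, np.float64(0.0013))
```

View pics/s7.png

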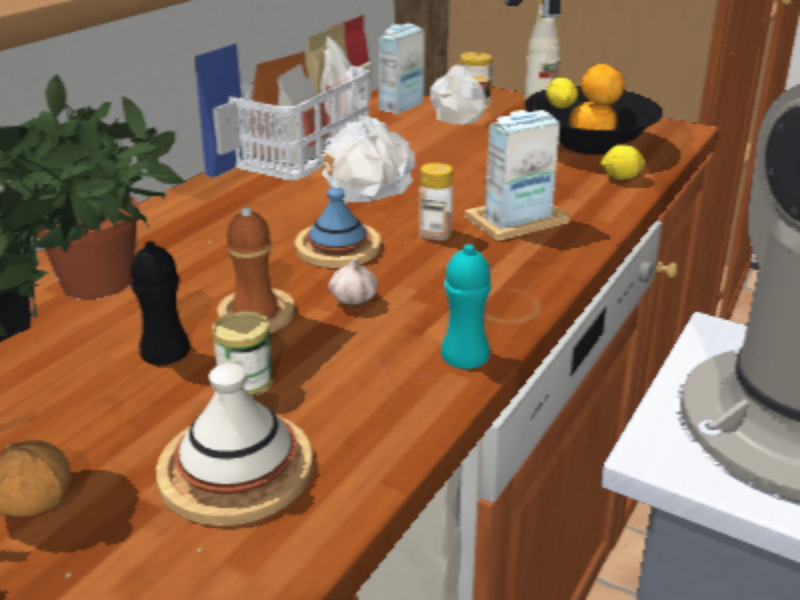

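All four stand upright in their stands (px: blue 338,225; mill 252,265; white 235,440; carton 522,170); the tin and jar have not moved.

```bash
python3 -c "from station import *; print(hand_in())"
```

```text
the job is handed in; nothing more can be done
None
```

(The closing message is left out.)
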